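# Tip the gauge case lid over, catch it on a finger and lower it shut

## Task

Close the black gauge case with the orange thumb tab without letting its lid slam or pinching anything: with a fingertip push the standing lid over from behind until it starts to fall, catch it from below on the outside of the fingers and bring it to a stop part-way down. Then let it down slowly on the finger, under the tab, until it is fully shut, and withdraw. Do not grip or shove the lid, and leave the ring gauge in the case and the things around it alone.

Things in the scene. Friction and masses are not known exactly. Their poses are not given: they have to be found in the camera images.
- case: Black instrument case, fixed to the desk, 126 (x) x 213 (y) x 51 mm shut. Origin: centre of its underside; z up, x from its front (tab side, to the robot's right) to its hinge side (left), y along the hinge. Lower half: a tray, rim 26 mm above the desk, front face at x = -63 mm with two dummy latches (y = +-59 mm). The desk in front is clear; fingers fit there below the shut tab.
- case_lid: The case's lid, a black shell 24 mm deep, about 0.26 kg. Its frame is the case's frame when shut (lid then fills x -63 to +58, y +-106, z 27 to 51 mm) and turns with the lid; its origin is NOT on the hinge. An orange thumb tab, 80 mm wide (y +-40 mm), 6 mm thick (z 30 to 36 mm in this frame), reaches past the front face to x = -78 mm.
- lid_angle (a joint): Lid angle, rad: 0 shut, 1.6 (start) just past upright against its stop, open inside facing the case front, tab edge at the top 0.165 m above the desk. Damped hinge, no spring. Above about 1.45 it leans back to the stop; below about 1.25 it falls shut by itself, slowly at first (1 to 2 s from 1.1 to 0.75), reaching 0.65 to 0.85 rad/s; 3 to 4 s in all.
- lid_hinge (a point): The hinge line's middle (at case x = +60, y = 0, z = 27 mm); the hinge line runs along the case's y.
- tab_edge (a point): Middle of the free edge of the orange thumb tab, on the edge's mid thickness (3 mm to either face); it swings on a radius of 138 mm about the hinge. When shut it is 33 mm above the desk.
- ring_gauge: Grey knurled steel ring gauge, 54 mm diameter, 18 mm high, lying loose in the case's tray. Origin: centre of its underside. Leave it.
- oil_pot: Small round light-grey tin, 51 mm diameter, 36 mm high, loose on the desk between the robot and the case. Origin: centre of its underside. Leave it.
- marker: White and red marker pen, 16 x 112 x 17 mm, lying on the desk on the far side of the case. Origin: centre of its underside. Leave it.
- cage_ring: Brass-coloured ring, 31 mm diameter, 9 mm high, lying on the desk between the robot and the case. Origin: centre of its underside. Leave it.

How it is judged:
By the outcome, as a careful person would: the job done as asked, in the order asked, and still so for the second after the job is handed in, with the robot touching nothing.
It also fails if it takes over 58 s, if anything falls off the work surface, if the arm or the gripper's body presses on something with over 40 N, if the wrist force passes 120 N, or if a joint passes its speed limit or range.

## Robot

A 6-joint arm with a two-finger parallel gripper is mounted at the origin on a cart in front of the work surface, level with it; the furniture and walls round the work are solid. World frame = base frame: x ahead of the robot, y to its left, z up, the work surface at z = 0. Lengths are in m, angles in rad, forces in N, time in s.
With the tool pointing down it reaches from about 0.35 to 0.975 m from the base axis. Payload 4.9 kg.
Tool frame: the origin (TCP) lies at the very end of the fingers, on their centre line; the grasp point (between the pads) lies 19 mm behind it; z points along the fingers, x is the direction in which the jaws open and shut, and the axes are right-handed (so a half turn about z gives the same grasp; the last joint's range is limited). The gripper opens to 85 mm and grips with 20 to 120 N. Pads are 22 mm wide; open, the fingers measure 114 mm over their backs; the gripper's body (76 mm by 85 mm) begins 54 mm behind the grasp point. The pads swing forward as they close: fully open they stand 13 mm farther back than shut.
Start: joints at [1.009, 0.053, 1.613, -0, 1.476, -0.119], TCP at [0.268, 0.565, 0.231] pointing down, gripper open.
Joint ranges: [-3.01, 3.01], [-1.01, 2.22], [0.06, 2.58], [-1.02, 4.17], [0.09, 2.62], [-3.14, 3.14]. Speed limits (rad/s): [2.57, 2.57, 3.14, 3.14, 3.14, 3.14].

## Interface

Orientations are given as a rotation vector (axis times angle).
In Python, from station import ctrl, get_image, calibration, job gives the robot as it stands.
- The arm moves only by the tool jog_arm, never from a script. Its argument "deltas" is a list of rows, each a list of 3 entries, a list of its own where there are three numbers: the turn, a rotation vector about the tool's x, y, z in degrees, then the shift along the tool's x, y, z in m, then the finger opening in m, from 0 to 0.0854. In form: [[[ax, ay, az], [tx, ty, tz], gripper], ...]. A call has 1 to 12 rows; each row is the pose to reach, as a shift and turn from the pose commanded when the call began, along the tool's axes at that moment; what a row does not reach only later rows make up. A row lasts 1/12 s, in which the tool goes at most 41.7 mm and 7.16 degrees, less where a joint would pass 70% of its speed; a pose out of reach is approached as far as the arm can. A call with a gripper value outside its range is refused whole. The fingers move at their own pace and stop on an object; "squeeze" is the grip in N (left out, the last holds). Time passes only in rows, so rows that repeat a pose let the fingers close. It gives the time, the measured TCP pose, the force and the opening at its end, in the units of the state.
- ctrl.get_obs(): the state, without advancing time (a new reading comes with each control period).
- get_image(name): name is "side" or "top" or "wrist"; returns the picture (480x640x3 uint8, red, green, blue); there is no depth.
- calibration(name): a dict with "mtx" (3x3 intrinsics, pixels), "origin" and "rotation" of the camera in the world; the wrist camera has in their place "tool_from_camera" (4x4, takes a point from camera to tool coordinates, whose origin is the TCP and whose axes are the tool frame's). Camera axes: x right, y up, looking along -z (the intrinsics and any distortion apply to the point x, -y, -z); pixel columns grow to the right and rows downward; lengths in m; the calibration is good to about 2 mm. A picture is of the moment at which its call begins: read the wrist's pose just before it. calibration takes no time and is no camera call.
- job.finish_job(): hands the job in, once; it reports no verdict.
The state is a dict: "t": time; "q": joint angles; "dq": joint speeds; "effort": joint torques, N m; "tool_pos": TCP position; "tool_rot": TCP orientation; "contact_force": force on the tool from outside, world axes, zero at the start; "wrist_torque": the same for the moment, N m; "opening": finger opening in m.
Only numpy, scipy, OpenCV 4.12 (cv2) and the standard library are available. Lean on these libraries where they do the work, as an engineer would, in place of code of your own. Each camera call takes 0.05 s, during which the arm holds its last target.

## Working session

There is one attempt and no reset: what is moved stays moved. The work goes in short steps, Python scripts to look and compute and a tool call to move; the robot and the scene stay as the last step left them, time stands still between calls to the robot, and variables do not carry over. Pictures are saved under pics/ and viewed, and the job is handed in when it is done.

Besides the shell and the picture viewer there is one more tool, called after ">>>" by a JSON object that holds its "fn" and its "kwargs", one argument or row to a line. jog_arm: Moves the arm, as the interface text tells. Its arguments: {"type":"object","properties":{"deltas":{"type":"array","items":{"type":"array"}},"squeeze":{"type":"number"}},"required":["deltas"]}

```bash
mkdir -p pics; ls; python3 - <<'E'
from station import ctrl,get_image,calibration,job
import cv2
o=ctrl.get_obs()
for k,v in o.items(): print(k,v)
for n in ("side","top","wrist"):
    im=get_image(n); cv2.imwrite(f"pics/{n}0.png",im[:,:,::-1]); c=calibration(n); print(n,c)
E
```

```text
pics
t 0.0
q [ 1.00903276e+00  5.33222885e-02  1.61427175e+00  8.42204837e-06
  1.47599300e+00 -1.19001571e-01]
dq [0.00061976 0.00083251 0.00053367 0.00079051 0.0009288  0.00026578]
effort [-1.34609845e-04 -3.93706441e+01 -3.70163512e+01 -1.95957437e-04
  7.59706367e-03  5.73591990e-06]
tool_pos [0.26744358 0.56421236 0.23009774]
tool_rot [ 2.65428569  1.67899311 -0.00283256]
contact_force [ 0.30321609 -0.09375383 -0.0090778 ]
wrist_torque [0.01263267 0.01744322 0.07170874]
opening 0.08561217550407953
side {'mtx': array([[588.91829268,   0.        , 321.26600357],
       [  0.        , 588.91829268, 245.56731294],
       [  0.        ,   0.        ,   1.        ]]), 'origin': array([ 0.14745586, -0.36038711,  0.65421186]), 'rotation': array([ 0.77543518, -0.27818464, -0.6550063 ])}
top {'mtx': array([[535.54559627,   0.        , 323.04596569],
       [  0.        , 535.54559627, 242.63686959],
       [  0.        ,   0.        ,   1.        ]]), 'origin': array([0.42597383, 0.12873494, 0.89197535]), 'rotation': array([ 0.10849274, -0.15055791, -1.58460839])}
wrist {'mtx': array([[416.91346036,   0.        , 322.26468499],
       [  0.        , 416.91346036, 231.88616918],
       [  0.        ,   0.        ,   1.        ]]), 'tool_from_camera': array([[ 9.99999196e-01,  1.04163196e-03, -7.23672012e-04,
        -7.99370608e-04],
       [ 7.70489046e-04, -9.52111930e-01, -3.05748719e-01,
        -7.82219575e-02],
       [-1.00749439e-03,  3.05747916e-01, -9.52111967e-01,
        -1.44316539e-01],
       [ 0.00000000e+00,  0.00000000e+00,  0.00000000e+00,
         1.00000000e+00]])}
```

View pics/side0.png

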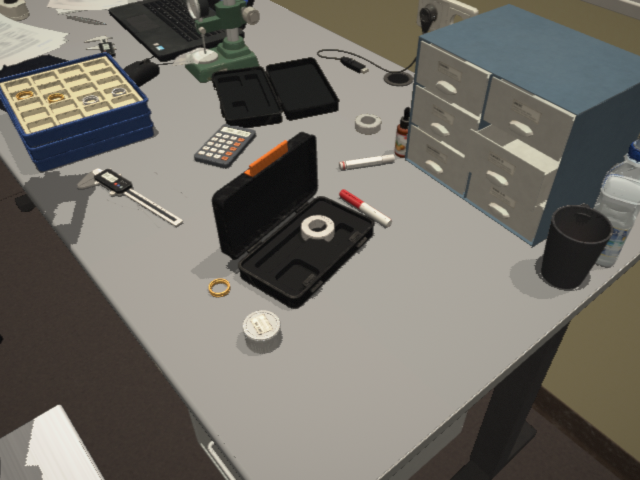

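View pics/top0.png

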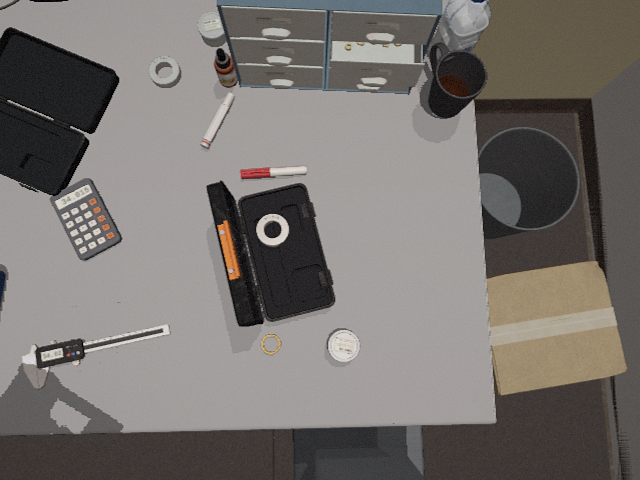

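View pics/wrist0.png

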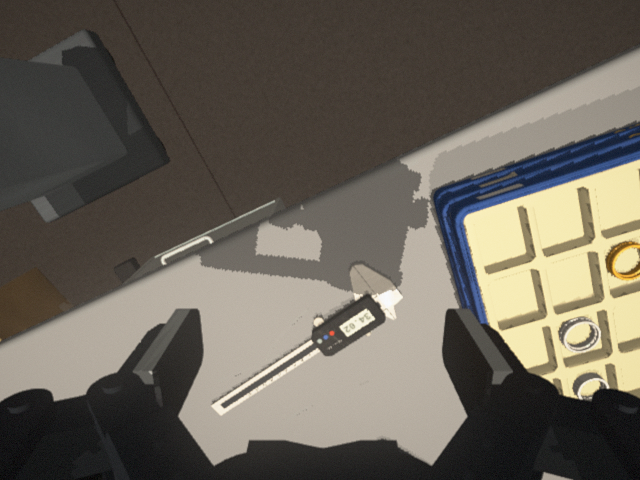

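The case sits mid-desk in the top view, at about (265,255). The lid stands on the left at (235,255) and the tray is on the right. Next I'll enlarge this area.

```bash
cat > h.py <<'E'
import numpy as np,cv2
from scipy.spatial.transform import Rotation as R
from station import ctrl,get_image,calibration,job
def proj(n,P):
    c=calibration(n); P=np.atleast_2d(P)
    p=R.from_rotvec(c['rotation']).inv().apply(P-c['origin'])
    m=c['mtx']; return np.c_[m[0,2]+m[0,0]*p[:,0]/-p[:,2], m[1,2]-m[1,1]*p[:,1]/-p[:,2]]
def ray(n,u,v,z):
    c=calibration(n); m=c['mtx']
    d=R.from_rotvec(c['rotation']).apply([(u-m[0,2])/m[0,0],-(v-m[1,2])/m[1,1],-1])
    o=c['origin']; return o+d*(z-o[2])/d[2]
def wrist_proj(P,tp,tr):
    c=calibration('wrist');T=c['tool_from_camera'];P=np.atleast_2d(P)
    pt=R.from_rotvec(tr).inv().apply(P-tp); p=(pt-T[:3,3])@T[:3,:3]; m=c['mtx']
    return np.c_[m[0,2]+m[0,0]*p[:,0]/-p[:,2], m[1,2]-m[1,1]*p[:,1]/-p[:,2]]
def crop(im,x0,y0,x1,y1,f,name):
    cv2.imwrite(name,cv2.resize(im[y0:y1,x0:x1,::-1],None,fx=f,fy=f,interpolation=cv2.INTER_CUBIC))
E
python3 - <<'E'
from h import *
im=cv2.imread('pics/top0.png')[:,:,::-1]; crop(im,195,170,355,370,3,'pics/topc.png')
im=cv2.imread('pics/side0.png')[:,:,::-1]; crop(im,200,120,400,310,4,'pics/sidec.png')
E
```

```text
(no output)
```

View pics/topc.png

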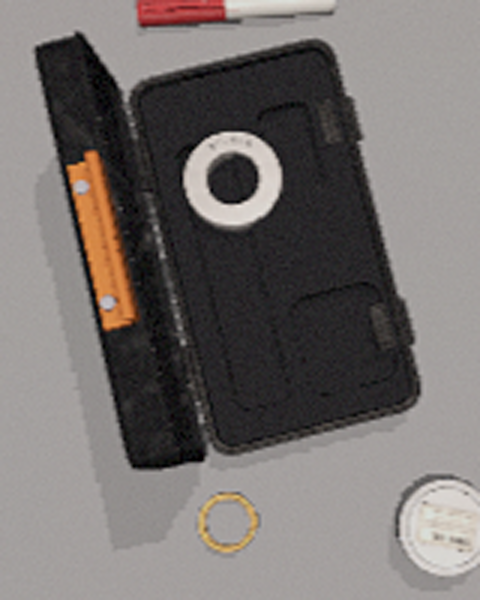

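View pics/sidec.png

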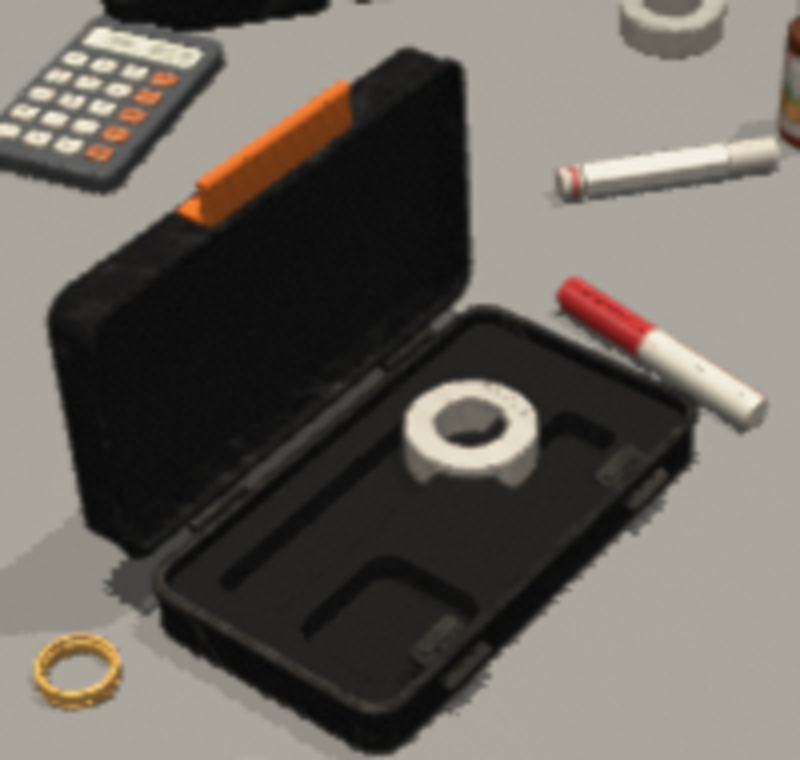

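```bash
cat >> h.py <<'E'
def casepts(p,case):  # p in case frame
    return R.from_rotvec([0,0,case[2]]).apply(np.atleast_2d(p))+[case[0],case[1],0]
def lidpts(p,ang,case):
    h=np.array([.060,0,.027]); 
    return casepts(R.from_rotvec([0,ang,0]).apply(np.atleast_2d(p)-h)+h,case)
E
python3 - <<'E'
from h import *
from scipy.optimize import least_squares
g=lambda x,y:(195+x/3,170+y/3)
B=lambda x,y,z=.026: ray('top',*g(x,y),z)
# outer edges
far=[B(160,73),B(310,41)]; near=[B(235,453),B(395,410)]; front=[B(362,150),B(397,300)]; 
for n,l in (('far',far),('near',near),('front',front)): print(n,l)
Rz=lambda th:np.array([[np.cos(th),-np.sin(th)],[np.sin(th),np.cos(th)]])
# tab edges at z .165 open 
def res(q):
    r=[]
    loc=lambda P: Rz(q[2]).T@(P[:2]-q[:2])
    for P in far: r.append(loc(P)[1]+.1065)
    for P in near: r.append(loc(P)[1]-.1065)
    for P in front: r.append(loc(P)[0]+.063)
    return r
s=least_squares(res,[.43,.2,1.7]); print(s.x,np.array(s.fun)*1e3)
c=s.x
# check reproj
tab=lidpts([[-.078,-.04,.033],[-.078,.04,.033],[-.078,0,.033],[-.063,-.04,.036],[-.063,.04,.036]],1.6,c)
print(tab)
for n in('top','side'): print(n,proj(n,tab).round(1))
box=casepts([[-.063,-.1065,.026],[-.063,.1065,.026],[.06,-.1065,.026],[.06,.1065,.026]],c)
lid=lidpts([[-.063,-.106,.027],[-.063,.106,.027],[-.063,-.106,.051],[-.063,.106,.051],[.058,-.106,.051],[.058,.106,.051]],1.6,c)
for n,f,o in(('top',3,(195,170)),('side',4,(200,120))):
    im=cv2.imread(f'pics/{n}c.png')
    for P,col in((tab,(255,255,0)),(box,(0,255,0)),(lid,(0,0,255))):
        for u,v in proj(n,P): cv2.circle(im,(int((u-o[0])*f),int((v-o[1])*f)),4,col,1)
    cv2.imwrite(f'pics/{n}o.png',im)
for nm,(u,v) in dict(pot=(344,344),ring=(270,344)).items(): print(nm,ray('top',u,v,.03 if nm=='pot' else .005))
E
```

```text
far [array([0.65274537, 0.22643299, 0.026     ]), array([0.66995094, 0.14334963, 0.026     ])]
near [array([0.44399212, 0.18603487, 0.026     ]), array([0.46514235, 0.10035264, 0.026     ])]
front [array([0.60765478, 0.1155279 , 0.026     ]), array([0.52437835, 0.09802249, 0.026     ])]
[0.55680367 0.16926009 1.78847306] [ 0.47518568  1.6184705   0.02669271 -2.12034889 -0.44610306  0.44610307]
[[0.58073659 0.24627303 0.16476596]
 [0.50262444 0.22899609 0.16476596]
 [0.54168052 0.23763456 0.16476596]
 [0.58018357 0.24877333 0.14968476]
 [0.50207143 0.23149639 0.14968476]]
top [[222.5 219.8]
 [234.6 276. ]
 [228.5 247.6]
 [222.4 222.4]
 [234.3 277.5]]
side [[285.4 138.2]
 [248.6 163.3]
 [267.5 150.4]
 [284.5 146.1]
 [248.2 171.3]]
pot [0.40568437 0.07425669 0.03      ]
ring [0.40755901 0.19300096 0.005     ]
```

View pics/topo.png

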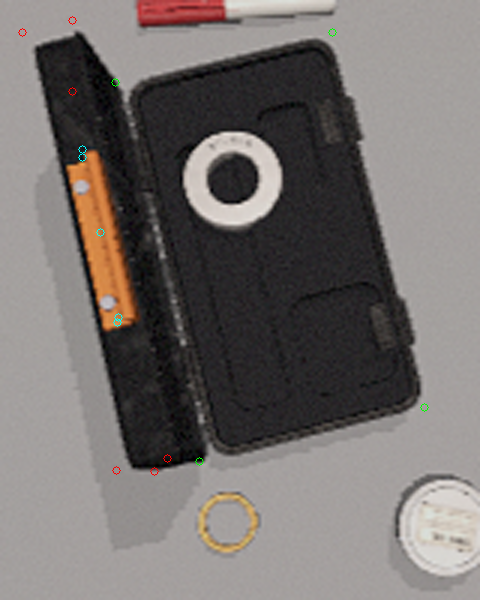

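View pics/sideo.png

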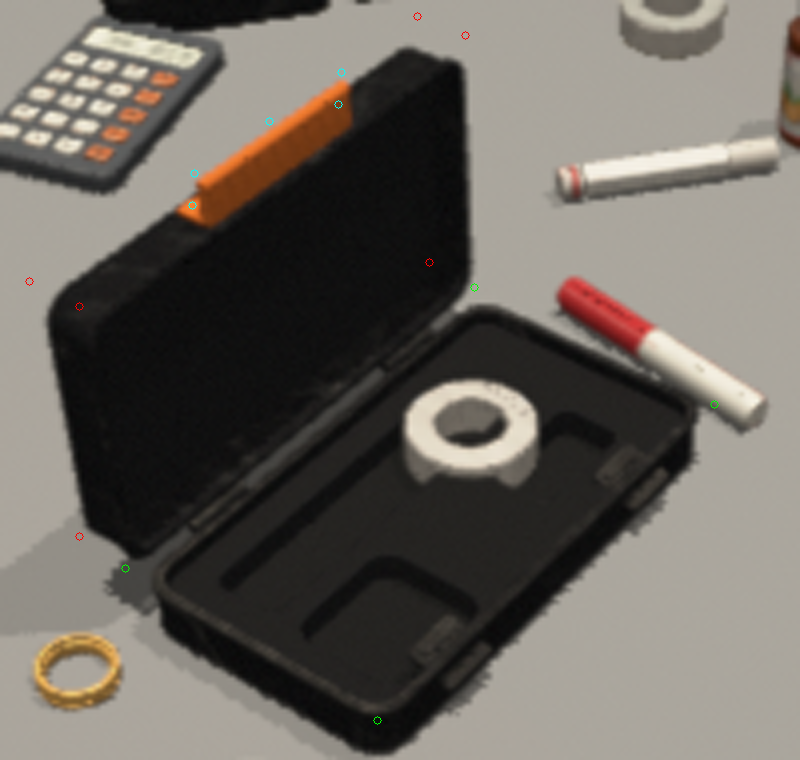

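```bash
python3 - <<'E'
from h import *
im=cv2.imread('pics/top0.png')[:,:,::-1]; crop(im,205,205,255,290,8,'pics/tt.png')
im=cv2.imread('pics/side0.png')[:,:,::-1]; crop(im,235,130,325,185,8,'pics/st.png')
E
```

```text
(no output)
```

View pics/tt.png

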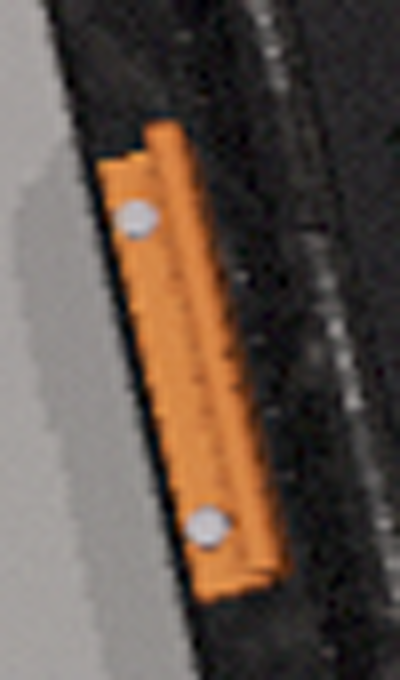

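View pics/st.png

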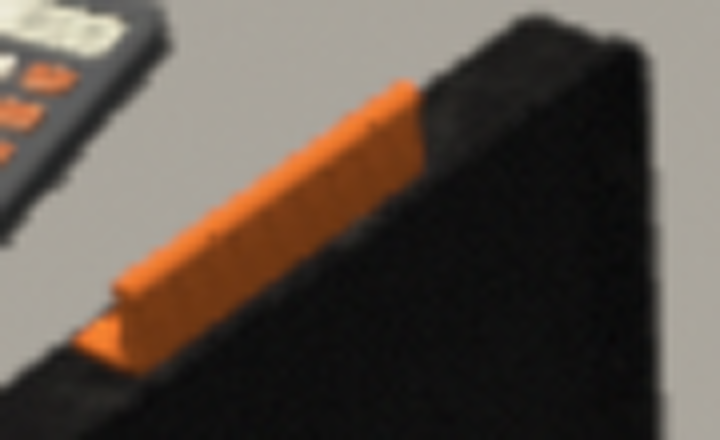

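```bash
python3 - <<'E'
from h import *
from scipy.optimize import least_squares
gt=lambda x,y:(195+x/3,170+y/3)
gs=lambda x,y:(200+x/4,120+y/4)
# lines: camera, pixel, line ends in case frame (z .026)
F=([-.063,-.09,.026],[-.063,.09,.026]);N=([-.05,.1065,.026],[.05,.1065,.026]);A=([-.05,-.1065,.026],[.05,-.1065,.026])
L=[('top',gt(362,150),F),('top',gt(397,300),F),('top',gt(235,453),N),('top',gt(395,410),N),('top',gt(160,73),A),('top',gt(310,41),A),
('side',gs(200,635),N),('side',gs(330,703),N),('side',gs(430,690),F),('side',gs(660,465),F),('side',gs(540,318),A),('side',gs(660,380),A)]
T=[('top',(225.4,220.3),[-.078,-.04,.033]),('top',(239,276.9),[-.078,.04,.033]),('side',(286.5,140.6),[-.078,-.04,.033]),('side',(250,166.2),[-.078,.04,.033])]
def res(q,fa):
    c=q[:3]; a=q[3] if fa else 1.6; r=[]
    for n,p,(s,e) in L:
        S,E=proj(n,casepts([s,e],c)); d=(E-S)/np.linalg.norm(E-S); w=np.array(p)-S; r.append(d[0]*w[1]-d[1]*w[0])
    for n,p,P in T: r+=list(proj(n,lidpts(P,a,c))[0]-p)
    return np.array(r)
for fa in(0,1):
    s=least_squares(res,[.557,.169,1.788,1.6],args=(fa,)); print(s.x,s.cost); print(s.fun.round(1))
E
```

```text
[0.55599189 0.1654253  1.798813   1.6       ] 19.041505436143925
[ 1.6  2.8  1.3  2.1  0.9 -0.3 -3.5 -1.6 -0.7 -0.1  1.1  0.  -0.3  0.6
 -1.1  0.1 -0.5 -1.  -0.5 -1.1]
[0.55557249 0.16692044 1.80136603 1.57914601] 16.00153294614892
[ 0.6  1.9  1.4  2.   1.  -0.3 -3.4 -1.6 -1.5 -1.   1.2  0.   0.5  0.5
 -0.1 -0.  -0.  -0.8  0.2 -0.8]
```

```bash
cat >> h.py <<'E'
CASE=np.array([.556,.1655,1.80]); RC=R.from_rotvec([0,0,CASE[2]])
EX,EY,EZ=RC.apply(np.eye(3))
def toolR(th,az=0):
    h=R.from_rotvec([0,0,np.radians(az)]).apply(EX); l=R.from_rotvec([0,0,np.radians(az)]).apply(EY)
    t=np.radians(th); d=np.cos(t)*h-np.sin(t)*EZ; n=np.sin(t)*h+np.cos(t)*EZ
    return R.from_matrix(np.c_[-l,-n,d])
def jog(pc,th,az=0,frm=None):
    """pc in case frame -> turn deg, shift; frm = (pos,R)"""
    o=ctrl.get_obs(); p0,R0=(o['tool_pos'],R.from_rotvec(o['tool_rot'])) if frm is None else frm
    pt=casepts(pc,CASE)[0]; Rt=toolR(th,az)
    return np.degrees((R0.inv()*Rt).as_rotvec()).round(1).tolist(), R0.inv().apply(pt-p0).round(4).tolist()
def stat():
    o=ctrl.get_obs(); Rm=R.from_rotvec(o['tool_rot']).as_matrix(); C=RC.as_matrix()
    pc=C.T@(o['tool_pos']-[CASE[0],CASE[1],0]); d=C.T@Rm[:,2]
    print('t',round(o['t'],2),'tcp case mm',(pc*1e3).round(1),'d',d.round(2),'th',np.degrees(np.arcsin(-d[2])).round(1),'y',(C.T@Rm[:,1]).round(2),'F case',(C.T@o['contact_force']).round(2),'q',o['q'].round(2),'op',round(o['opening'],4))
E
python3 - <<'E'
from h import *
stat()
print(jog([-.14,0,.24],45)); 
for n,(u,v) in dict(cab_l=(237,88),cab_r=(412,92),mug=(455,110),markL=(241,174),markR=(306,170)).items(): print(n,ray('top',u,v,0.0).round(3))
print(casepts([-.09,0,.01],CASE))
E
```

```text
t 0.15 tcp case mm [453.9 190.3 230.3] d [-0.  0. -1.] th 89.9 y [-0.62 -0.78 -0.  ] F case [ 1.18 -0.02 -0.  ] q [ 1.01  0.05  1.61  0.    1.48 -0.12] op 0.0848
([41.9, 20.3, 48.7], [-0.3463, 0.5187, -0.0092])
cab_l [0.853 0.25  0.   ]
cab_r [ 0.843 -0.06   0.   ]
mug [ 0.809 -0.135  0.   ]
markL [0.696 0.242 0.   ]
markR [0.701 0.13  0.   ]
[[0.57644819 0.07785371 0.01      ]]
```

>>> {"fn": "jog_arm", "kwargs": {
  "deltas": [
    [[0, 0, 0], [0, 0, -0.03], 0],
    [[41.9, 20.3, 48.7], [-0.346, 0.519, -0.03], 0],
    [[41.9, 20.3, 48.7], [-0.346, 0.519, -0.03], 0],
    [[41.9, 20.3, 48.7], [-0.346, 0.519, -0.03], 0],
    [[41.9, 20.3, 48.7], [-0.346, 0.519, -0.03], 0],
    [[41.9, 20.3, 48.7], [-0.346, 0.519, -0.03], 0],
    [[41.9, 20.3, 48.7], [-0.346, 0.519, -0.03], 0],
    [[41.9, 20.3, 48.7], [-0.346, 0.519, -0.03], 0],
    [[41.9, 20.3, 48.7], [-0.346, 0.519, -0.03], 0],
    [[41.9, 20.3, 48.7], [-0.346, 0.519, -0.03], 0],
    [[41.9, 20.3, 48.7], [-0.346, 0.519, -0.03], 0],
    [[41.9, 20.3, 48.7], [-0.346, 0.519, -0.03], 0]
  ]
}}

```text
t: 1.15
tool_pos: [0.5032, 0.1685, 0.2595]
tool_rot: [-2.341, -0.264, 0.112]
contact_force: [0.3, 0.3, -0.0]
opening: 0.0002
```

```bash
python3 - <<'E'
from h import *
stat()
print(jog([-.14,0,.14],45)); 
E
```

```text
t 1.15 tcp case mm [ 14.9  50.8 259.5] d [ 0.71 -0.   -0.7 ] th 44.8 y [-0.7   0.   -0.71] F case [ 0.17 -0.4  -0.02] q [-0.18 -0.09  1.85  0.72  1.72 -0.42] op 0.0002
([-0.2, -0.1, -0.2], [0.0516, 0.1937, -0.0256])
```

```bash
python3 - <<'E'
from h import *
print(jog([-.14,0,.14],45)); print(jog([-.11,0,.02],45)); 
E
```

```text
([-0.2, -0.1, -0.2], [0.0516, 0.1937, -0.0256])
([-0.2, -0.1, -0.2], [0.0517, 0.2577, 0.0803])
```

>>> {"fn": "jog_arm", "kwargs": {
  "deltas": [
    [[0, 0, 0], [0.052, 0.194, -0.026], 0],
    [[0, 0, 0], [0.052, 0.194, -0.026], 0],
    [[0, 0, 0], [0.052, 0.194, -0.026], 0],
    [[0, 0, 0], [0.052, 0.194, -0.026], 0],
    [[0, 0, 0], [0.052, 0.194, -0.026], 0],
    [[0, 0, 0], [0.052, 0.194, -0.026], 0]
  ]
}}

```text
t: 1.65
tool_pos: [0.5892, 0.0287, 0.1359]
tool_rot: [-2.341, -0.261, 0.118]
contact_force: [-1.4, 0.3, -1.3]
opening: 0.0004
```

```bash
python3 - <<'E'
from h import *
stat(); print(jog([-.11,0,.02],45)); 
E
```

```text
t 1.65 tcp case mm [-140.8   -1.2  135.9] d [ 0.71  0.   -0.7 ] th 44.8 y [-0.7   0.01 -0.71] F case [ 0.58  1.27 -1.31] q [-0.37  0.29  1.66  0.63  1.68 -0.68] op 0.0004
([-0.2, 0.1, -0.5], [-0.0006, 0.0605, 0.1035])
```

>>> {"fn": "jog_arm", "kwargs": {
  "deltas": [
    [[0, 0, 0], [0, 0.03, 0.05], 0],
    [[0, 0, 0], [0, 0.06, 0.1], 0],
    [[0, 0, 0], [0, 0.06, 0.103], 0],
    [[0, 0, 0], [0, 0.06, 0.103], 0],
    [[0, 0, 0], [0, 0.06, 0.103], 0],
    [[0, 0, 0], [0, 0.06, 0.103], 0]
  ]
}}

```text
t: 2.15
tool_pos: [0.5841, 0.0617, 0.0294]
tool_rot: [-2.342, -0.272, 0.107]
contact_force: [0.6, -0.8, -0.1]
opening: 0.0001
```

```bash
python3 - <<'E'
from h import *
stat()
for n in('side','wrist','top'): cv2.imwrite(f'pics/{n}1.png',get_image(n)[:,:,::-1])
stat()
E
```

```text
t 2.15 tcp case mm [-107.4   -3.8   29.4] d [ 0.71 -0.   -0.71] th 45.0 y [-0.71 -0.   -0.71] F case [-0.88 -0.44 -0.12] q [-0.32  0.41  1.72  0.65  1.51 -0.76] op 0.0001
t 2.3 tcp case mm [-108.4   -4.6   30.3] d [ 0.71 -0.   -0.71] th 45.1 y [-0.71 -0.   -0.71] F case [-0.53 -0.28  0.09] q [-0.32  0.41  1.72  0.65  1.51 -0.76] op -0.0
```

View pics/side1.png

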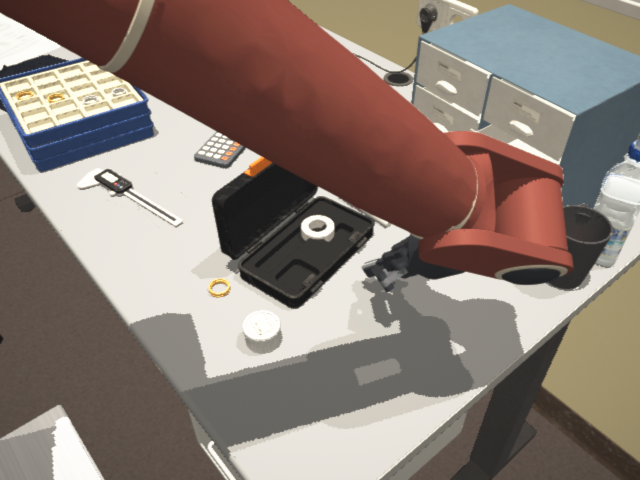

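View pics/wrist1.png

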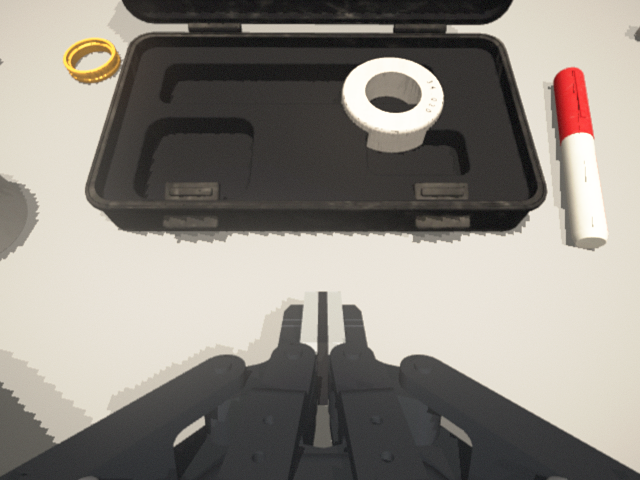

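View pics/top1.png

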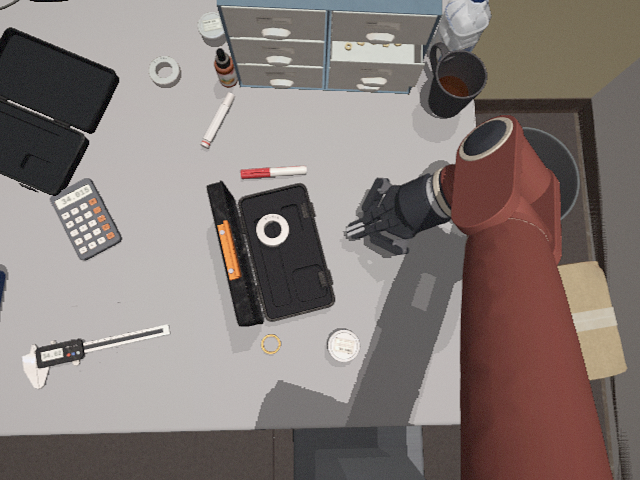

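```bash
python3 - <<'E'
from h import *
o=ctrl.get_obs()
P=np.array([[-.063,-.1065,.026],[-.063,.1065,.026],[-.063,0,.026],[-.063,0,0],[.0,-.1065,.026],[.0,.1065,.026]])
print(wrist_proj(casepts(P,CASE),o['tool_pos'],o['tool_rot']).round(0))
print(wrist_proj(o['tool_pos'],o['tool_pos'],o['tool_rot']))
im=cv2.imread('pics/wrist1.png')[:,:,::-1]; crop(im,270,190,380,360,4,'pics/wf.png')
E
```

```text
[[550. 216.]
 [ 73. 215.]
 [312. 216.]
 [313. 241.]
 [520. 110.]
 [106. 108.]]
[[322.98751503 312.59119114]]
```

View pics/wf.png

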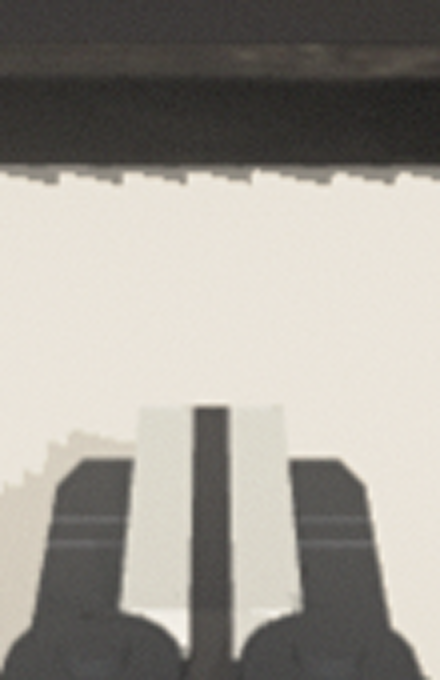

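```bash
python3 - <<'E'
from h import *
from scipy.optimize import least_squares
o=ctrl.get_obs()
gt=lambda x,y:(195+x/3,170+y/3)
gs=lambda x,y:(200+x/4,120+y/4)
F=([-.063,-.09,.026],[-.063,.09,.026]);N=([-.05,.1065,.026],[.05,.1065,.026]);A=([-.05,-.1065,.026],[.05,-.1065,.026])
L=[('top',gt(362,150),F),('top',gt(397,300),F),('top',gt(235,453),N),('top',gt(395,410),N),('top',gt(160,73),A),('top',gt(310,41),A),
('side',gs(200,635),N),('side',gs(330,703),N),('side',gs(430,690),F),('side',gs(660,465),F),('side',gs(540,318),A),('side',gs(660,380),A),
('wrist',(150,209),F),('wrist',(480,209),F),('wrist',(110,110),N),('wrist',(521,110),A),('wrist',(98,150),N),('wrist',(533,150),A)]
T=[('top',(225.4,220.3),[-.078,-.04,.033]),('top',(239,276.9),[-.078,.04,.033]),('side',(286.5,140.6),[-.078,-.04,.033]),('side',(250,166.2),[-.078,.04,.033])]
W=dict(top=1.5,side=1.1,wrist=.55)
pr=lambda n,P: wrist_proj(P,o['tool_pos'],o['tool_rot']) if n=='wrist' else proj(n,P)
def res(q,fa):
    c=q[:3]; a=q[3] if fa else 1.6; r=[]
    for n,p,(s,e) in L:
        S,E=pr(n,casepts([s,e],c)); d=(E-S)/np.linalg.norm(E-S); w=np.array(p)-S; r.append(W[n]*(d[0]*w[1]-d[1]*w[0]))
    for n,p,P in T: r+=list(W[n]*(pr(n,lidpts(P,a,c))[0]-p))
    return np.array(r)
for fa in(0,1):
    s=least_squares(res,[.557,.169,1.788,1.6],args=(fa,),loss='soft_l1'); print(s.x,s.cost); print('mm',s.fun.round(1))
for x in(.05,.055,.06): print(x,pr('wrist',casepts([x,0,.026],s.x)).round(0))
E
```

```text
[0.55697098 0.16643708 1.80379925 1.6       ] 23.412431783953103
mm [ 1.6  3.6  1.   1.8  0.5 -1.7 -4.5 -2.7 -1.  -0.8  0.8 -0.6  3.1  3.
  1.1 -0.4  1.2 -0.3 -1.7  0.3 -2.5 -0.7 -0.7 -1.6 -0.4 -1.7]
[0.55623951 0.16869355 1.80548985 1.56934133] 16.078669884866567
mm [-0.6  1.5  1.3  1.9  0.7 -1.6 -4.4 -2.6 -2.5 -2.3  0.9 -0.5  0.7  0.3
  1.3 -0.2  1.4 -0.1  0.2  0.  -0.4 -0.9  0.1 -1.2  0.6 -1.2]
0.05 [[316.  39.]]
0.055 [[316.  33.]]
0.06 [[316.  28.]]
```

```bash
sed -i 's/^CASE=.*RC=/CASE=np.array([.5565,.168,1.805]); RC=/' h.py; python3 - <<'E'
from h import *
stat()
print(jog([-.15,0,.22],60)); print(jog([.130,0,.22],65)); 
E
```

```text
t 2.3 tcp case mm [-110.8   -3.    30.3] d [ 0.71 -0.01 -0.71] th 45.1 y [-0.71 -0.   -0.71] F case [-0.53 -0.28  0.09] q [-0.32  0.41  1.72  0.65  1.51 -0.76] op -0.0
([-14.9, -0.5, -0.0], [-0.0015, -0.1061, -0.162])
([-19.9, -0.5, -0.0], [-0.003, -0.3044, 0.0357])
```

>>> {"fn": "jog_arm", "kwargs": {
  "deltas": [
    [[-4, 0, 0], [0, -0.022, -0.033], 0],
    [[-8, 0, 0], [0, -0.044, -0.066], 0],
    [[-12, 0, 0], [0, -0.066, -0.1], 0],
    [[-15, -0.5, 0], [-0.0015, -0.088, -0.133], 0],
    [[-15, -0.5, 0], [-0.0015, -0.106, -0.162], 0],
    [[-20, -0.5, 0], [-0.003, -0.304, 0.036], 0],
    [[-20, -0.5, 0], [-0.003, -0.304, 0.036], 0],
    [[-20, -0.5, 0], [-0.003, -0.304, 0.036], 0],
    [[-20, -0.5, 0], [-0.003, -0.304, 0.036], 0],
    [[-20, -0.5, 0], [-0.003, -0.304, 0.036], 0],
    [[-20, -0.5, 0], [-0.003, -0.304, 0.036], 0],
    [[-20, -0.5, 0], [-0.003, -0.304, 0.036], 0]
  ]
}}

```text
t: 3.3
tool_pos: [0.5243, 0.2978, 0.2199]
tool_rot: [-2.687, -0.317, 0.073]
contact_force: [1.2, 0.5, -0.9]
opening: 0.0001
```

>>> {"fn": "jog_arm", "kwargs": {
  "deltas": [
    [[0, 0, 0], [0, 0, 0], 0],
    [[0, 0, 0], [0, 0, 0], 0],
    [[0, 0, 0], [0, 0, 0], 0],
    [[0, 0, 0], [0, 0, 0], 0]
  ]
}}

```text
t: 3.63
tool_pos: [0.5258, 0.2941, 0.218]
tool_rot: [-2.689, -0.313, 0.075]
contact_force: [0.7, -0.0, 0.3]
opening: 0.0002
```

```bash
python3 - <<'E'
from h import *
stat()
for n in('wrist','side'): cv2.imwrite(f'pics/{n}2.png',get_image(n)[:,:,::-1])
stat()
print(jog([.13,0,.150],65))
E
```

```text
t 3.63 tcp case mm [129.8   0.6 218. ] d [ 0.42  0.   -0.91] th 64.9 y [-0.91  0.   -0.42] F case [-0.2  -0.71  0.31] q [ 0.18 -0.02  1.75  0.44  1.45 -0.11] op 0.0002
t 3.73 tcp case mm [129.6   0.7 217.4] d [ 0.42  0.   -0.91] th 64.9 y [-0.91  0.   -0.42] F case [ 0.35 -0.75 -0.57] q [ 0.18 -0.02  1.75  0.44  1.45 -0.11] op 0.0002
([-0.1, 0.2, -0.2], [0.001, 0.0282, 0.0613])
```

View pics/wrist2.png

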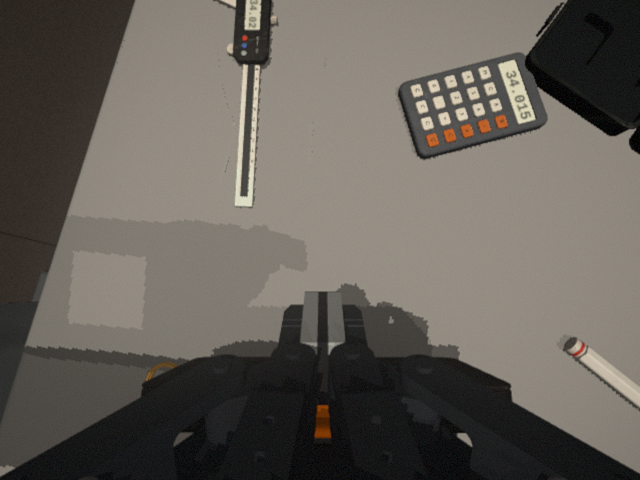

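View pics/side2.png

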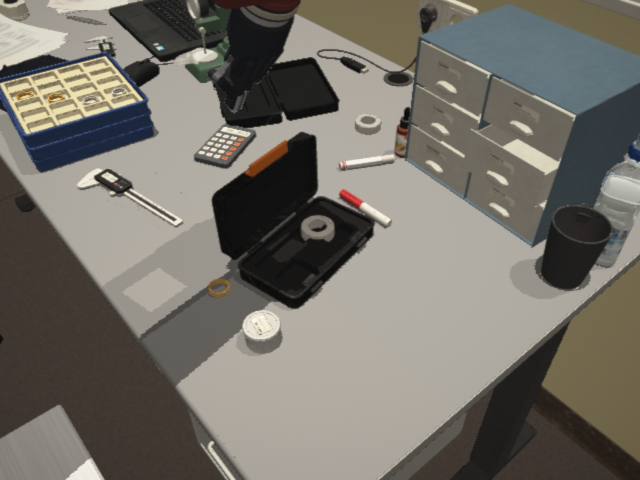

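>>> {"fn": "jog_arm", "kwargs": {
  "deltas": [
    [[0, 0, 0], [0, 0.01, 0.021], 0],
    [[0, 0, 0], [0, 0.02, 0.043], 0],
    [[0, 0, 0], [0.0, 0.0295, 0.064], 0],
    [[0, 0, 0], [0.0, 0.0295, 0.064], 0],
    [[0, 0, 0], [0.0, 0.0295, 0.064], 0],
    [[0, 0, 0], [0, 0.0295, 0.064], 0]
  ]
}}

```text
t: 4.23
tool_pos: [0.5256, 0.2951, 0.148]
tool_rot: [-2.688, -0.314, 0.075]
contact_force: [0.6, 0.6, 0.5]
opening: 0.0002
```

```bash
python3 - <<'E'
from h import *
stat()
cv2.imwrite(f'pics/side3.png',get_image('side')[:,:,::-1])
stat()
for x in (110,100,48): print(jog([x/1e3,0,.147],65))
im=cv2.imread('pics/side3.png')[:,:,::-1]; crop(im,190,40,390,190,4,'pics/side3c.png')
E
```

```text
t 4.23 tcp case mm [130.8   0.6 148. ] d [ 0.42  0.   -0.91] th 64.9 y [-0.91  0.   -0.42] F case [ 0.45 -0.75  0.46] q [ 0.19  0.04  1.81  0.45  1.34 -0.16] op 0.0002
t 4.28 tcp case mm [130.9   0.2 148.7] d [ 0.42  0.   -0.91] th 64.9 y [-0.91  0.   -0.42] F case [-0.06 -0.26  1.1 ] q [ 0.19  0.04  1.81  0.45  1.34 -0.16] op 0.0002
([-0.1, 0.1, -0.1], [0.0002, 0.0196, -0.0073])
([-0.1, 0.1, -0.1], [0.0002, 0.0287, -0.0116])
([-0.1, 0.1, -0.1], [0.0003, 0.0758, -0.0336])
```

View pics/side3c.png

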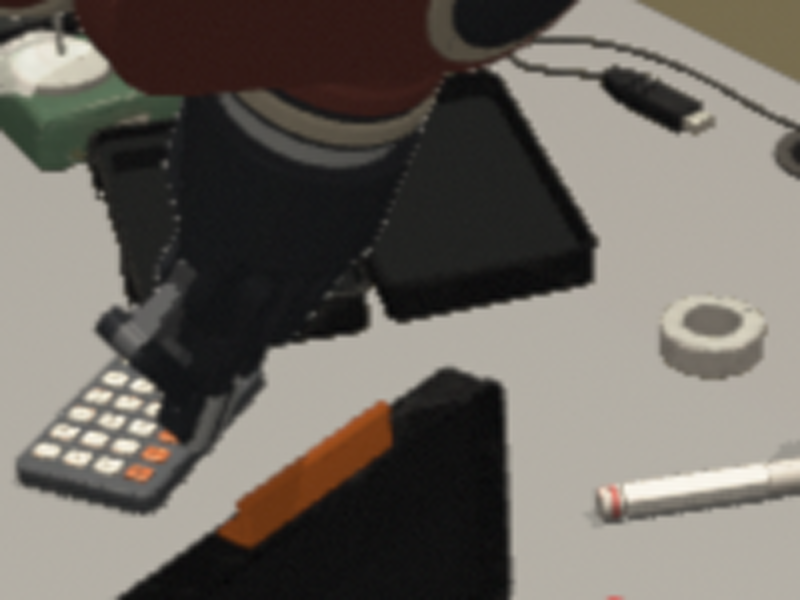

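>>> {"fn": "jog_arm", "kwargs": {
  "deltas": [
    [[0, 0, 0], [0, 0.006, -0.003], 0],
    [[0, 0, 0], [0, 0.012, -0.0055], 0],
    [[0, 0, 0], [0, 0.018, -0.0085], 0],
    [[0, 0, 0], [0, 0.0235, -0.011], 0],
    [[0, 0, 0], [0, 0.028, -0.013], 0],
    [[0, 0, 0], [0, 0.0325, -0.015], 0],
    [[0, 0, 0], [0, 0.036, -0.017], 0],
    [[0, 0, 0], [0, 0.04, -0.0185], 0],
    [[0, 0, 0], [0, 0.0435, -0.02], 0],
    [[0, 0, 0], [0, 0.047, -0.022], 0],
    [[0, 0, 0], [0, 0.0505, -0.0235], 0],
    [[0, 0, 0], [0, 0.0535, -0.025], 0]
  ]
}}

```text
t: 5.28
tool_pos: [0.5383, 0.2385, 0.149]
tool_rot: [-2.685, -0.317, 0.078]
contact_force: [-5.0, 0.2, 10.5]
opening: 0.0002
```

```bash
python3 - <<'E'
from h import *
stat()
cv2.imwrite(f'pics/side4.png',get_image('side')[:,:,::-1])
stat()
im=cv2.imread('pics/side4.png')[:,:,::-1]; crop(im,190,80,390,230,4,'pics/side4c.png')
E
```

```text
t 5.28 tcp case mm [ 72.8   1.3 149. ] d [ 0.43  0.01 -0.9 ] th 64.8 y [-0.9   0.   -0.43] F case [ 1.4   4.81 10.52] q [ 0.09  0.04  1.81  0.44  1.38 -0.25] op 0.0002
t 5.33 tcp case mm [ 72.2   1.3 149. ] d [ 0.43  0.01 -0.9 ] th 64.8 y [-0.9   0.   -0.43] F case [ 0.1   5.18 10.54] q [ 0.08  0.04  1.81  0.44  1.38 -0.25] op -0.0001
```

View pics/side4c.png

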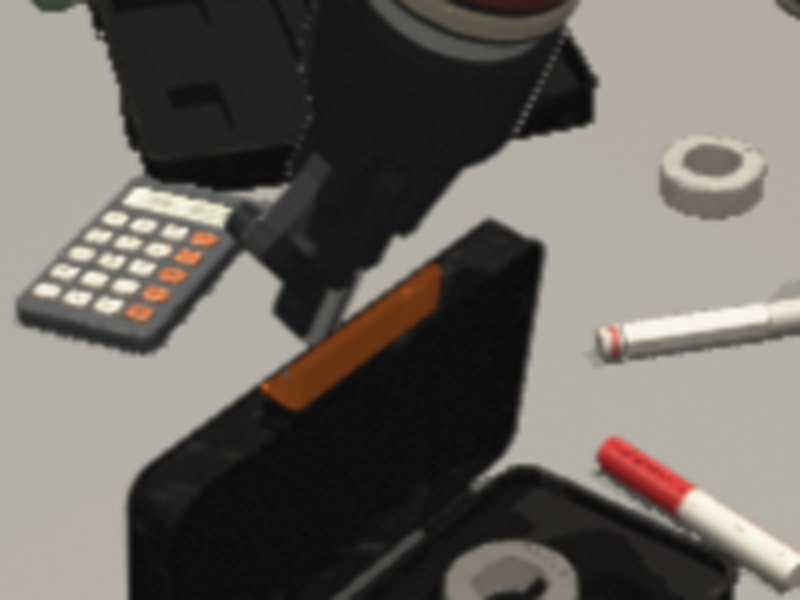

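```bash
cat >> h.py <<'E'
def fitang(n,px,py,locs=((-.078,-.04,.033),(-.078,.04,.033))):
    from scipy.optimize import least_squares
    f=lambda q:(proj(n,lidpts(locs,q[0],CASE+[q[1]*0,0,0]))-[px,py]).ravel()
    s=least_squares(f,[1.,0]); print('angle',s.x[0],s.fun.round(1))
E
python3 - <<'E'
from h import *
fitang('side',(300,147),(256,177))
o=ctrl.get_obs()
print(proj('side',o['tool_pos']), proj('side',lidpts([[-.063,0,.051],[-.063,-.01,.051]],1.38,CASE)))
im=cv2.imread('pics/side4.png')[:,:,::-1]; crop(im,240,130,310,190,10,'pics/side4d.png')
E
```

```text
angle 1.4163990020751953 [-1.8 -2.1  6.4 -6. ]
[[266.31892131 160.06413217]] [[272.96790551 160.6637976 ]
 [277.39337194 157.45017818]]
```

View pics/side4d.png

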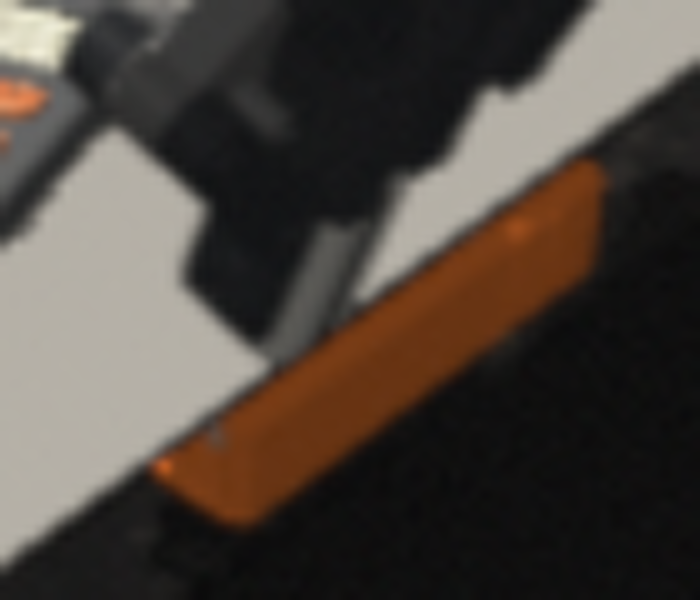

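The lid has tilted to about 1.4 rad and the fingertip is behind its top edge, around (268,165) in the side picture. The 10 N vertical force looks like a finger shoulder resting on that edge, so I'll lift 3 mm before I continue.

>>> {"fn": "jog_arm", "kwargs": {
  "deltas": [
    [[0, 0, 0], [0, -0.0007, -0.0014], 0],
    [[0, 0, 0], [0, -0.0013, -0.0027], 0]
  ]
}}

```text
t: 5.5
tool_pos: [0.5385, 0.2377, 0.1498]
tool_rot: [-2.689, -0.315, 0.077]
contact_force: [-0.2, -0.3, 0.8]
opening: 0.0003
```

```bash
python3 - <<'E'
from h import *
stat()
E
```

```text
t 5.5 tcp case mm [ 71.9   1.4 149.8] d [ 0.42  0.   -0.91] th 65.0 y [-0.91  0.   -0.42] F case [-0.25  0.31  0.75] q [ 0.09  0.04  1.81  0.44  1.38 -0.25] op 0.0003
```

>>> {"fn": "jog_arm", "kwargs": {
  "deltas": [
    [[0, 0, 0], [0, 0.0036, -0.002], 0],
    [[0, 0, 0], [0, 0.0073, -0.0037], 0],
    [[0, 0, 0], [0, 0.011, -0.0055], 0],
    [[0, 0, 0], [0, 0.0145, -0.007], 0],
    [[0, 0, 0], [0, 0.0182, -0.0087], 0],
    [[0, 0, 0], [0, 0.0218, -0.0103], 0],
    [[0, 0, 0], [0, 0.0218, -0.0103], 0]
  ]
}}

```text
t: 6.08
tool_pos: [0.5439, 0.2135, 0.1491]
tool_rot: [-2.689, -0.314, 0.078]
contact_force: [0.2, -0.9, 0.1]
opening: 0.0
```

```bash
python3 - <<'E'
from h import *
stat()
cv2.imwrite(f'pics/side5.png',get_image('side')[:,:,::-1])
stat()
im=cv2.imread('pics/side5.png')[:,:,::-1]; crop(im,190,80,390,230,4,'pics/side5c.png')
o=ctrl.get_obs(); fr=(o['tool_pos'],R.from_rotvec(o['tool_rot']))
for p,th in [((54,0,165),65),((50,0,188),63),((15,0,197),58),((-25,0,197),53),((-65,0,190),48),((-97,0,170),45),((-105,0,135),45),((-95,0,106),45),((-60,0,104),45),((-50,0,104),45)]:
    print(p,jog(np.array(p)/1e3,th,0,fr))
E
```

```text
t 6.08 tcp case mm [ 47.2   1.7 149.1] d [ 0.42  0.01 -0.91] th 65.0 y [-0.91  0.   -0.42] F case [-0.95 -0.    0.14] q [ 0.04  0.04  1.81  0.43  1.4  -0.29] op 0.0
t 6.13 tcp case mm [ 47.5   1.7 149.1] d [ 0.42  0.01 -0.91] th 64.9 y [-0.91  0.   -0.42] F case [ 0.01 -0.82  0.46] q [ 0.04  0.04  1.81  0.43  1.4  -0.29] op 0.0001
(54, 0, 165) ([-0.1, 0.3, -0.2], [0.0016, -0.0126, -0.0116])
(50, 0, 188) ([1.9, 0.3, -0.2], [0.0014, -0.0187, -0.0342])
(15, 0, 197) ([6.9, 0.3, -0.2], [0.0014, 0.0092, -0.0572])
(-25, 0, 197) ([11.9, 0.3, -0.2], [0.0014, 0.0454, -0.0741])
(-65, 0, 190) ([16.9, 0.3, -0.2], [0.0015, 0.0846, -0.0847])
(-97, 0, 170) ([19.9, 0.3, -0.2], [0.0017, 0.1221, -0.0801])
(-105, 0, 135) ([19.9, 0.3, -0.2], [0.0019, 0.1442, -0.0518])
(-95, 0, 106) ([19.9, 0.3, -0.2], [0.0021, 0.1474, -0.0213])
(-60, 0, 104) ([19.9, 0.3, -0.2], [0.002, 0.1165, -0.0047])
(-50, 0, 104) ([19.9, 0.3, -0.2], [0.002, 0.1075, -0.0004])
```

View pics/side5c.png

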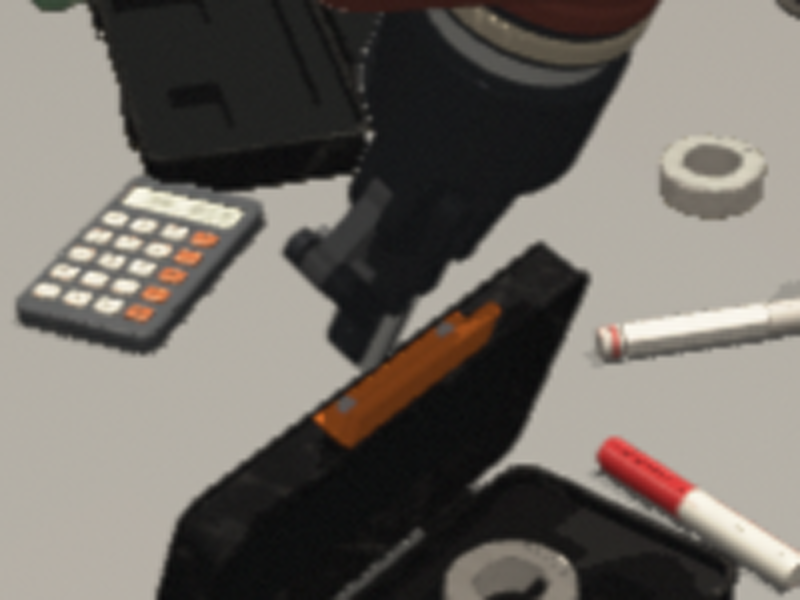

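The lid is now past about 1.17 rad and clear of force, with the tab leaning forward at (320–500, 300–445) in the crop. I'm going over the top to the catching position.

>>> {"fn": "jog_arm", "kwargs": {
  "deltas": [
    [[0, 0, 0], [0.001, -0.0125, -0.0115], 0],
    [[2, 0, 0], [0.001, -0.019, -0.034], 0],
    [[7, 0, 0], [0.0015, 0.009, -0.057], 0],
    [[12, 0, 0], [0.0015, 0.0455, -0.074], 0],
    [[17, 0, 0], [0.0015, 0.0845, -0.0845], 0],
    [[20, 0, 0], [0.0015, 0.122, -0.08], 0],
    [[20, 0, 0], [0.002, 0.144, -0.052], 0],
    [[20, 0, 0], [0.002, 0.1475, -0.0215], 0],
    [[20, 0, 0], [0.002, 0.1165, -0.0045], 0],
    [[20, 0, 0], [0.002, 0.1075, 0], 0]
  ]
}}

```text
t: 6.97
tool_pos: [0.5658, 0.1227, 0.1019]
tool_rot: [-2.339, -0.271, 0.128]
contact_force: [0.5, 0.1, 0.7]
opening: -0.0003
```

```bash
python3 - <<'E'
from h import *
stat()
cv2.imwrite(f'pics/wrist6.png',get_image('wrist')[:,:,::-1])
stat()
E
```

```text
t 6.97 tcp case mm [-46.2   1.5 101.9] d [ 0.71  0.01 -0.7 ] th 44.7 y [-0.7   0.01 -0.71] F case [-0.04 -0.47  0.69] q [-0.23  0.25  1.77  0.68  1.56 -0.63] op -0.0003
t 7.02 tcp case mm [-45.6   0.8 103.4] d [ 0.71  0.01 -0.7 ] th 44.8 y [-0.7   0.   -0.71] F case [ 0.68  0.16 -0.79] q [-0.23  0.25  1.77  0.68  1.56 -0.63] op -0.0003
```

View pics/wrist6.png

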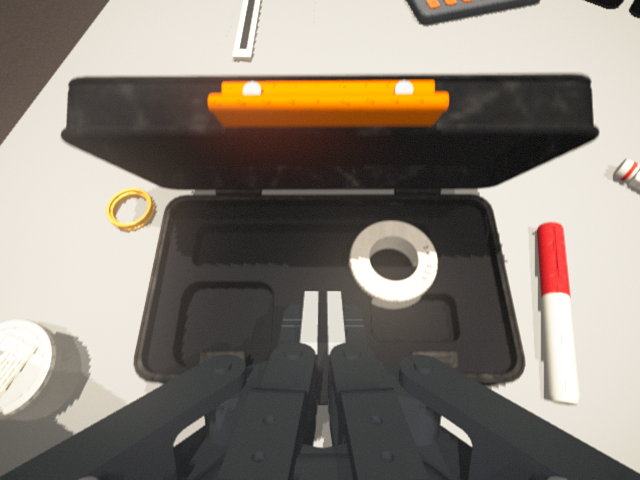

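```bash
python3 - <<'E'
from h import *
o=ctrl.get_obs()
for a in(1.2,1.1,1.05,1.,.95,.9): print(a,wrist_proj(lidpts([[-.078,-.04,.036],[-.078,.04,.036],[-.078,0,.030]],a,CASE),o['tool_pos'],o['tool_rot']).round(0).tolist())
E
```

```text
1.2 [[443.0, 81.0], [208.0, 82.0], [325.0, 99.0]]
1.1 [[444.0, 120.0], [206.0, 121.0], [325.0, 138.0]]
1.05 [[445.0, 141.0], [206.0, 141.0], [325.0, 159.0]]
1.0 [[445.0, 161.0], [206.0, 162.0], [325.0, 180.0]]
0.95 [[444.0, 182.0], [206.0, 183.0], [325.0, 200.0]]
0.9 [[444.0, 203.0], [207.0, 203.0], [325.0, 220.0]]
```

>>> {"fn": "jog_arm", "kwargs": {
  "deltas": [
    [[0, 0, 0], [0, 0.0028, -0.0028], 0],
    [[0, 0, 0], [0, 0.0028, -0.0028], 0],
    [[0, 0, 0], [0, 0.0028, -0.0028], 0],
    [[0, 0, 0], [0, 0.0028, -0.0028], 0],
    [[0, 0, 0], [0, 0.0028, -0.0028], 0]
  ]
}}

```text
t: 7.43
tool_pos: [0.5698, 0.1157, 0.1048]
tool_rot: [-2.343, -0.273, 0.119]
contact_force: [-0.1, -0.1, -0.1]
opening: 0.0001
```

```bash
python3 - <<'E'
from h import *
stat()
cv2.imwrite(f'pics/wrist7.png',get_image('wrist')[:,:,::-1])
o=ctrl.get_obs()
for a in(1.2,1.1,1.,.9,.8): print(a,wrist_proj(lidpts([[-.078,0,.036],[-.078,0,.030]],a,CASE),o['tool_pos'],o['tool_rot']).round(0).tolist())
E
```

```text
t 7.43 tcp case mm [-54.   -0.8 104.8] d [ 0.71  0.   -0.71] th 45.0 y [-0.71  0.   -0.71] F case [-0.05  0.06 -0.1 ] q [-0.24  0.25  1.76  0.68  1.56 -0.64] op 0.0001
1.2 [[321.0, 67.0], [321.0, 83.0]]
1.1 [[321.0, 105.0], [321.0, 122.0]]
1.0 [[321.0, 144.0], [321.0, 162.0]]
0.9 [[321.0, 185.0], [321.0, 202.0]]
0.8 [[321.0, 224.0], [321.0, 240.0]]
```

View pics/wrist7.png

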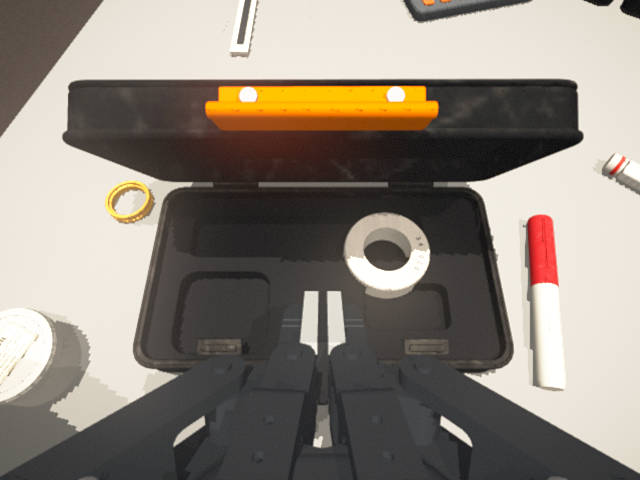

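>>> {"fn": "jog_arm", "kwargs": {
  "deltas": [
    [[0, 0, 0], [0, -0.0028, 0.0028], 0],
    [[0, 0, 0], [0, -0.0028, 0.0028], 0],
    [[0, 0, 0], [0, -0.0028, 0.0028], 0],
    [[0, 0, 0], [0, -0.0028, 0.0028], 0],
    [[0, 0, 0], [0, -0.0028, 0.0028], 0],
    [[0, 0, 0], [0, -0.0028, 0.0028], 0]
  ]
}}

```text
t: 7.98
tool_pos: [0.5681, 0.1202, 0.1039]
tool_rot: [-2.342, -0.273, 0.121]
contact_force: [0.5, 0.4, 0.8]
opening: 0.0001
```

```bash
python3 - <<'E'
from h import *
stat()
cv2.imwrite(f'pics/wrist8.png',get_image('wrist')[:,:,::-1])
o=ctrl.get_obs()
for a in(1.1,1.,.9,.8,.7): print(a,wrist_proj(lidpts([[-.078,0,.036],[-.078,0,.030]],a,CASE),o['tool_pos'],o['tool_rot']).round(0).tolist())
E
```

```text
t 7.98 tcp case mm [-49.2  -0.2 103.9] d [ 0.71  0.   -0.71] th 44.9 y [-0.71  0.   -0.71] F case [ 0.3  -0.56  0.83] q [-0.24  0.25  1.77  0.68  1.56 -0.63] op 0.0001
1.1 [[322.0, 114.0], [322.0, 131.0]]
1.0 [[322.0, 154.0], [322.0, 172.0]]
0.9 [[322.0, 195.0], [322.0, 212.0]]
0.8 [[322.0, 235.0], [322.0, 251.0]]
0.7 [[322.0, 272.0], [322.0, 286.0]]
```

View pics/wrist8.png

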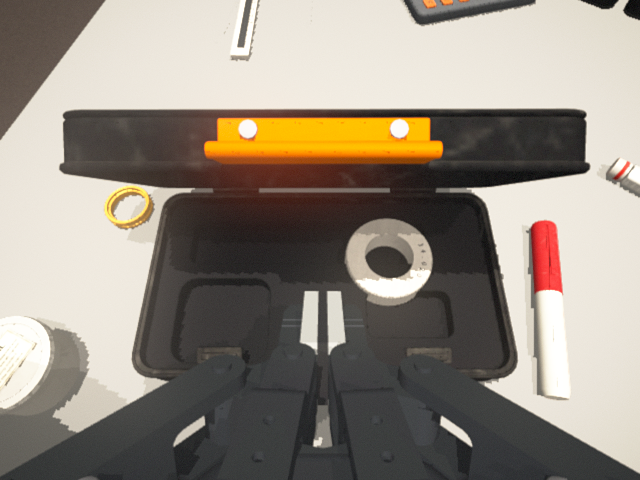

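>>> {"fn": "jog_arm", "kwargs": {
  "deltas": [
    [[0, 0, 0], [0, 0, 0], 0],
    [[0, 0, 0], [0, 0, 0], 0],
    [[0, 0, 0], [0, 0, 0], 0],
    [[0, 0, 0], [0, 0, 0], 0],
    [[0, 0, 0], [0, 0, 0], 0],
    [[0, 0, 0], [0, 0, 0], 0],
    [[0, 0, 0], [0, 0, 0], 0]
  ]
}}

```text
t: 8.62
tool_pos: [0.5681, 0.1202, 0.104]
tool_rot: [-2.342, -0.273, 0.121]
contact_force: [0.5, -0.3, 0.7]
opening: 0.0002
```

```bash
python3 - <<'E'
from h import *
stat()
cv2.imwrite(f'pics/wrist9.png',get_image('wrist')[:,:,::-1])
E
```

```text
t 8.62 tcp case mm [-49.2  -0.2 104. ] d [ 0.71  0.   -0.71] th 44.9 y [-0.71  0.   -0.71] F case [-0.38 -0.46  0.7 ] q [-0.24  0.25  1.77  0.68  1.56 -0.63] op 0.0002
```

View pics/wrist9.png

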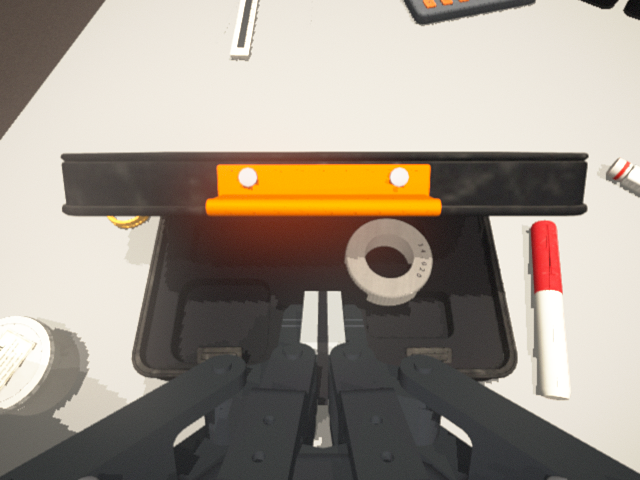

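>>> {"fn": "jog_arm", "kwargs": {
  "deltas": [
    [[0, 0, 0], [0, 0, 0], 0],
    [[0, 0, 0], [0, 0, 0], 0],
    [[0, 0, 0], [0, 0, 0], 0],
    [[0, 0, 0], [0, 0, 0], 0],
    [[0, 0, 0], [0, 0, 0], 0],
    [[0, 0, 0], [0, 0, 0], 0],
    [[0, 0, 0], [0, 0, 0], 0],
    [[0, 0, 0], [0, 0, 0], 0],
    [[0, 0, 0], [0, 0, 0], 0],
    [[0, 0, 0], [0, 0, 0], 0],
    [[0, 0, 0], [0, 0, 0], 0],
    [[0, 0, 0], [0, 0, 0], 0]
  ]
}}

```text
t: 9.67
tool_pos: [0.5681, 0.1201, 0.1039]
tool_rot: [-2.342, -0.273, 0.121]
contact_force: [-0.5, -0.8, -0.3]
opening: -0.0002
```

```bash
python3 - <<'E'
from h import *
stat()
cv2.imwrite(f'pics/wrist10.png',get_image('wrist')[:,:,::-1])
o=ctrl.get_obs()
for a in(.75,.7,.65,.6,.5): print(a,wrist_proj(lidpts([[-.078,0,.036],[-.078,0,.030]],a,CASE),o['tool_pos'],o['tool_rot']).round(0).tolist())
E
```

```text
t 9.67 tcp case mm [-49.2  -0.2 103.9] d [ 0.71  0.   -0.71] th 44.9 y [-0.71  0.   -0.71] F case [-0.61  0.69 -0.26] q [-0.24  0.25  1.77  0.68  1.56 -0.63] op -0.0002
0.75 [[322.0, 253.0], [322.0, 269.0]]
0.7 [[322.0, 272.0], [322.0, 286.0]]
0.65 [[322.0, 289.0], [322.0, 303.0]]
0.6 [[322.0, 305.0], [322.0, 318.0]]
0.5 [[323.0, 334.0], [323.0, 345.0]]
```

View pics/wrist10.png

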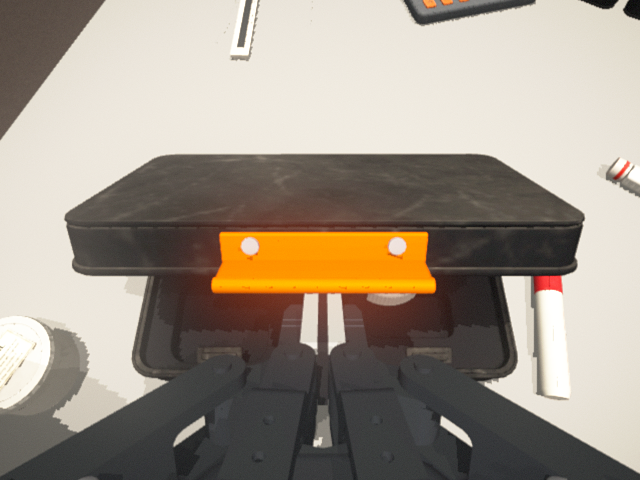

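```bash
python3 - <<'E'
from h import *
stat()
o=ctrl.get_obs(); Rm=R.from_rotvec(o['tool_rot'])
for t in([0,-.011,0],[0,-.011,-.01],[0,-.009,0]): print(t,wrist_proj(o['tool_pos']+Rm.apply(t),o['tool_pos'],o['tool_rot']))
cv2.imwrite(f'pics/wrist11.png',get_image('wrist')[:,:,::-1])
im=cv2.imread('pics/wrist11.png')[:,:,::-1]; crop(im,200,220,450,380,3,'pics/w11c.png')
E
```

```text
t 9.72 tcp case mm [-49.2  -0.2 103.9] d [ 0.71  0.   -0.71] th 44.9 y [-0.71  0.   -0.71] F case [-1.05 -0.24 -1.24] q [-0.24  0.25  1.77  0.68  1.56 -0.63] op 0.0002
[0, -0.011, 0] [[323.06588366 286.70562068]]
[0, -0.011, -0.01] [[323.14667434 298.77203456]]
[0, -0.009, 0] [[323.0629794  291.49670023]]
```

View pics/w11c.png

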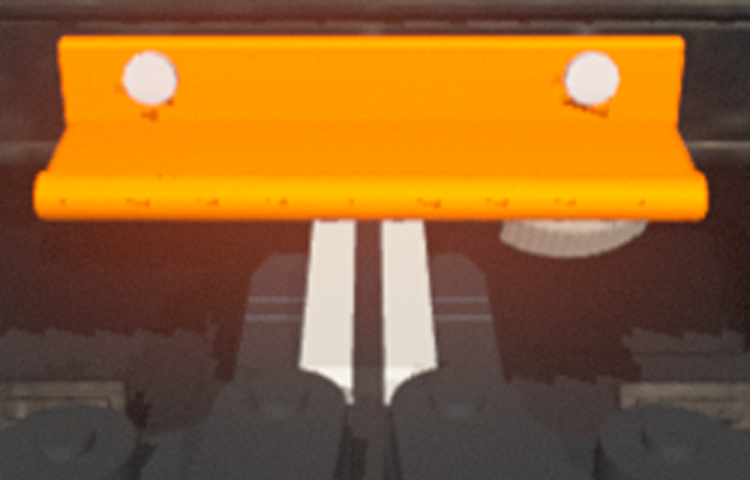

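The lid has been caught and held at about 0.68 rad: its tip edge stays at row 293–294 in both pictures. The finger sits under the middle of the tab. I'll slide it 4 mm further under and then lower slowly along the arc.

>>> {"fn": "jog_arm", "kwargs": {
  "deltas": [
    [[0, 0, 0], [0, 0, 0.0013], 0],
    [[0, 0, 0], [0, 0, 0.0027], 0],
    [[0, 0, 0], [0, 0, 0.004], 0],
    [[0, 0, 0], [0, 0.0015, 0.0042], 0],
    [[0, 0, 0], [0, 0.0037, 0.0046], 0],
    [[0, 0, 0], [0, 0.006, 0.005], 0],
    [[0, 0, 0], [0, 0.0084, 0.0053], 0],
    [[0, 0, 0], [0, 0.0108, 0.0057], 0],
    [[0, 0, 0], [0, 0.0132, 0.0061], 0],
    [[0, 0, 0], [0, 0.0156, 0.0064], 0],
    [[0, 0, 0], [0, 0.018, 0.0068], 0],
    [[0, 0, 0], [0, 0.0204, 0.0072], 0]
  ]
}}

```text
t: 10.77
tool_pos: [0.5701, 0.111, 0.0842]
tool_rot: [-2.342, -0.273, 0.121]
contact_force: [-0.4, 0.2, -0.7]
opening: -0.0001
```

```bash
cat >>h.py <<'E'
def look(i):
    stat(); o=ctrl.get_obs(); w=get_image('wrist'); cv2.imwrite(f'pics/wrist{i}.png',w[:,:,::-1])
    rows=np.linspace(0,1.2,121); pr=wrist_proj(np.vstack([lidpts([-.078,0,.030],a,CASE) for a in rows]),o['tool_pos'],o['tool_rot'])[:,1]
    # orange lower edge near column 270 and 380
    h=cv2.cvtColor(w,cv2.COLOR_RGB2HSV); m=(h[:,:,0]>8)&(h[:,:,0]<22)&(h[:,:,1]>190)&(h[:,:,2]>150)
    e=[np.where(m[:,c])[0].max() if m[:,c].any() else -1 for c in(240,260,290,350,380,400)]
    print('tab edge rows',e,'angle',rows[np.argmin(abs(pr-np.median(e)-1))])
E
python3 -c "
from h import *
look(12)"
```

```text
t 10.77 tcp case mm [-58.6  -0.   84.2] d [ 0.71  0.   -0.71] th 44.9 y [-0.71  0.   -0.71] F case [ 0.32  0.35 -0.72] q [-0.25  0.29  1.76  0.68  1.54 -0.66] op -0.0001
tab edge rows [np.int64(298), np.int64(298), np.int64(298), np.int64(299), np.int64(298), np.int64(298)] angle 0.52
```

View pics/wrist12.png

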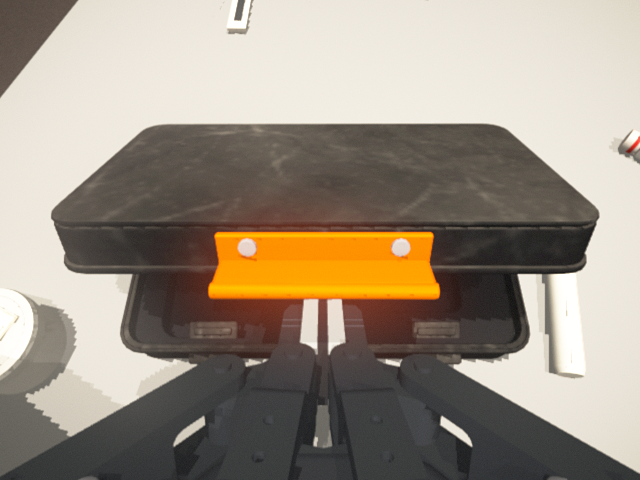

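>>> {"fn": "jog_arm", "kwargs": {
  "deltas": [
    [[0, 0, 0], [0, 0.0017, 0.0004], 0],
    [[0, 0, 0], [0, 0.0034, 0.0009], 0],
    [[0, 0, 0], [0, 0.005, 0.0013], 0],
    [[0, 0, 0], [0, 0.0067, 0.0018], 0],
    [[0, 0, 0], [0, 0.0083, 0.0024], 0],
    [[0, 0, 0], [0, 0.01, 0.0029], 0],
    [[0, 0, 0], [0, 0.0116, 0.0035], 0],
    [[0, 0, 0], [0, 0.0132, 0.004], 0],
    [[0, 0, 0], [0, 0.0149, 0.0046], 0],
    [[0, 0, 0], [0, 0.0165, 0.0052], 0],
    [[0, 0, 0], [0, 0.0181, 0.0057], 0],
    [[0, 0, 0], [0, 0.0197, 0.0063], 0]
  ]
}}

```text
t: 11.82
tool_pos: [0.5724, 0.1018, 0.0659]
tool_rot: [-2.342, -0.273, 0.121]
contact_force: [0.3, -1.0, -1.0]
opening: 0.0001
```

```bash
python3 -c "
from h import *
look(13)"
```

```text
t 11.82 tcp case mm [-68.   -0.1  65.9] d [ 0.71  0.   -0.71] th 44.9 y [-0.71  0.   -0.71] F case [-1.   -0.04 -1.04] q [-0.26  0.32  1.76  0.67  1.53 -0.69] op 0.0001
tab edge rows [np.int64(299), np.int64(299), np.int64(300), np.int64(299), np.int64(299), np.int64(299)] angle 0.37
```

>>> {"fn": "jog_arm", "kwargs": {
  "deltas": [
    [[0, 0, 0], [0, 0.0016, 0.0006], 0],
    [[0, 0, 0], [0, 0.0032, 0.0013], 0],
    [[0, 0, 0], [0, 0.0048, 0.002], 0],
    [[0, 0, 0], [0, 0.0063, 0.0027], 0],
    [[0, 0, 0], [0, 0.0079, 0.0035], 0],
    [[0, 0, 0], [0, 0.0094, 0.0043], 0],
    [[0, 0, 0], [0, 0.011, 0.0051], 0],
    [[0, 0, 0], [0, 0.0125, 0.0059], 0],
    [[0, 0, 0], [0, 0.014, 0.0067], 0],
    [[0, 0, 0], [0, 0.0155, 0.0075], 0],
    [[0, 0, 0], [0, 0.017, 0.0083], 0],
    [[0, 0, 0], [0, 0.0185, 0.0092], 0]
  ]
}}

```text
t: 12.87
tool_pos: [0.5738, 0.0954, 0.0463]
tool_rot: [-2.342, -0.273, 0.121]
contact_force: [1.0, -1.8, 0.1]
opening: 0.0001
```

```bash
python3 -c "
from h import *
look(14)"
```

```text
t 12.87 tcp case mm [-74.7   0.   46.3] d [ 0.71  0.   -0.71] th 44.9 y [-0.71  0.   -0.71] F case [-2.   -0.51  0.06] q [-0.27  0.36  1.75  0.67  1.51 -0.71] op 0.0001
tab edge rows [np.int64(300), np.int64(300), np.int64(301), np.int64(301), np.int64(300), np.int64(300)] angle 0.21
```

View pics/wrist14.png

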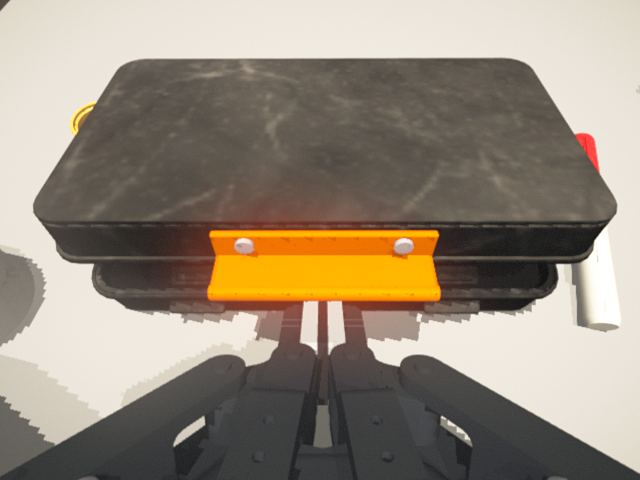

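>>> {"fn": "jog_arm", "kwargs": {
  "deltas": [
    [[0, 0, 0], [0, 0.0015, 0.0009], 0],
    [[0, 0, 0], [0, 0.0029, 0.0017], 0],
    [[0, 0, 0], [0, 0.0044, 0.0026], 0],
    [[0, 0, 0], [0, 0.0058, 0.0036], 0],
    [[0, 0, 0], [0, 0.0073, 0.0046], 0],
    [[0, 0, 0], [0, 0.0087, 0.0056], 0],
    [[0, 0, 0], [0, 0.0101, 0.0066], 0],
    [[0, 0, 0], [0, 0.0115, 0.0076], 0],
    [[0, 0, 0], [0, 0.0129, 0.0086], 0],
    [[0, 0, 0], [0, 0.0143, 0.0096], 0],
    [[0, 0, 0], [0, 0.0157, 0.0107], 0],
    [[0, 0, 0], [0, 0.017, 0.0118], 0]
  ]
}}

```text
t: 13.92
tool_pos: [0.5746, 0.0918, 0.0259]
tool_rot: [-2.343, -0.273, 0.121]
contact_force: [1.5, -2.5, -0.6]
opening: 0.0004
```

```bash
python3 -c "
from h import *
look(15)"
```

```text
t 13.92 tcp case mm [-78.3   0.1  25.9] d [ 0.71  0.   -0.71] th 44.9 y [-0.71  0.   -0.71] F case [-2.77 -0.9  -0.6 ] q [-0.28  0.39  1.75  0.67  1.49 -0.74] op 0.0004
tab edge rows [np.int64(300), np.int64(301), np.int64(301), np.int64(301), np.int64(301), np.int64(301)] angle 0.05
```

View pics/wrist15.png

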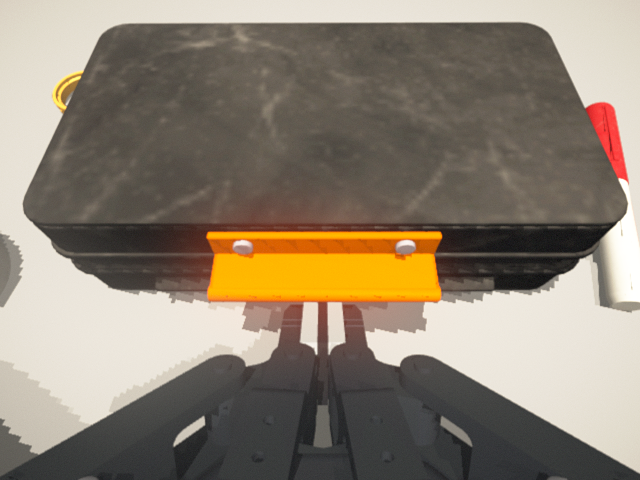

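>>> {"fn": "jog_arm", "kwargs": {
  "deltas": [
    [[0, 0, 0], [0, 0.0008, 0.0006], 0],
    [[0, 0, 0], [0, 0.0016, 0.0012], 0],
    [[0, 0, 0], [0, 0.0024, 0.0018], 0],
    [[0, 0, 0], [0, 0.0032, 0.0024], 0],
    [[0, 0, 0], [0, 0.004, 0.0031], 0],
    [[0, 0, 0], [0, 0.0048, 0.0037], 0],
    [[0, 0, 0], [0, 0.0056, 0.0043], 0],
    [[0, 0, 0], [0, 0.0064, 0.0049], 0],
    [[0, 0, 0], [0, 0.0072, 0.0055], 0],
    [[0, 0, 0], [0, 0.008, 0.0061], 0],
    [[0, 0, 0], [0, 0.0088, 0.0067], 0],
    [[0, 0, 0], [0, 0.0095, 0.0073], 0]
  ]
}}

```text
t: 14.97
tool_pos: [0.5742, 0.0908, 0.0141]
tool_rot: [-2.341, -0.273, 0.122]
contact_force: [0.4, 0.0, -0.2]
opening: -0.0001
```

```bash
python3 -c "
from h import *
look(16)"
```

```text
t 14.97 tcp case mm [-79.2   0.7  14.1] d [ 0.71  0.01 -0.71] th 44.9 y [-0.71  0.   -0.71] F case [-0.07 -0.41 -0.21] q [-0.28  0.41  1.75  0.67  1.47 -0.75] op -0.0001
tab edge rows [np.int64(299), np.int64(299), np.int64(299), np.int64(299), np.int64(299), np.int64(299)] angle 0.0
```

View pics/wrist16.png

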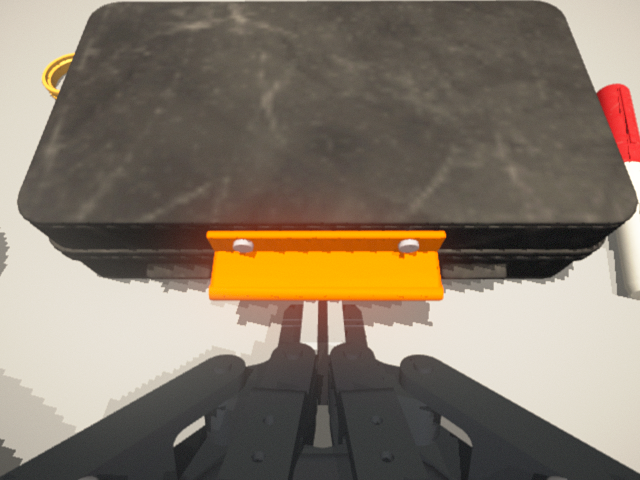

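>>> {"fn": "jog_arm", "kwargs": {
  "deltas": [
    [[0, 0, 0], [0, 0.0007, 0.0007], 0],
    [[0, 0, 0], [0, 0.0014, 0.0014], 0],
    [[0, 0, 0], [0, 0.0014, 0.0014], 0],
    [[0, 0, 0], [0, 0.0014, 0.0014], 0]
  ]
}}

```text
t: 15.35
tool_pos: [0.5746, 0.0905, 0.0122]
tool_rot: [-2.342, -0.273, 0.121]
contact_force: [0.4, 0.6, 0.1]
opening: -0.0002
```

```bash
python3 -c "
from h import *
look(17)"
```

```text
t 15.35 tcp case mm [-79.6   0.4  12.2] d [ 0.71  0.   -0.71] th 44.9 y [-0.71  0.   -0.71] F case [ 0.46 -0.56  0.11] q [-0.28  0.41  1.75  0.67  1.47 -0.75] op -0.0002
tab edge rows [np.int64(296), np.int64(296), np.int64(296), np.int64(296), np.int64(297), np.int64(297)] angle 0.0
```

The tab no longer follows the finger, so the lid is shut. Withdrawing now.

>>> {"fn": "jog_arm", "kwargs": {
  "deltas": [
    [[0, 0, 0], [0, 0.004, -0.004], 0],
    [[0, 0, 0], [0, 0.01, -0.01], 0],
    [[0, 0, 0], [0, 0.018, -0.018], 0],
    [[0, 0, 0], [0, 0.028, -0.028], 0],
    [[0, 0, 0], [0, 0.04, -0.04], 0],
    [[0, 0, 0], [0, 0.03, -0.06], 0],
    [[0, 0, 0], [0, 0.02, -0.08], 0],
    [[0, 0, 0], [0, 0.005, -0.105], 0],
    [[0, 0, 0], [0, -0.01, -0.13], 0],
    [[0, 0, 0], [0, -0.01, -0.13], 0],
    [[0, 0, 0], [0, -0.01, -0.13], 0],
    [[0, 0, 0], [0, -0.01, -0.13], 0]
  ]
}}

```text
t: 16.4
tool_pos: [0.595, 0.0067, 0.1107]
tool_rot: [-2.343, -0.272, 0.121]
contact_force: [-0.8, 0.1, -0.3]
opening: -0.0001
```

```bash
python3 - <<'E'
from h import *
stat()
for n in('wrist','side','top'): cv2.imwrite(f'pics/{n}18.png',get_image(n)[:,:,::-1])
stat()
o=ctrl.get_obs()
print(wrist_proj(lidpts([[-.078,.04,.036],[-.078,-.04,.036]],0,CASE),o['tool_pos'],o['tool_rot']))
E
```

```text
t 16.4 tcp case mm [-1.658e+02 -1.000e-01  1.107e+02] d [ 0.71  0.   -0.71] th 44.9 y [-0.71  0.   -0.71] F case [ 0.23  0.72 -0.28] q [-0.39  0.34  1.64  0.61  1.67 -0.72] op -0.0001
t 16.55 tcp case mm [-164.3    0.6  109.5] d [ 0.71  0.01 -0.7 ] th 44.8 y [-0.7   0.01 -0.71] F case [ 0.04 -0.25 -0.04] q [-0.39  0.34  1.64  0.61  1.67 -0.72] op -0.0001
[[261.98541077 214.10208418]
 [387.14704403 213.55631191]]
```

View pics/wrist18.png

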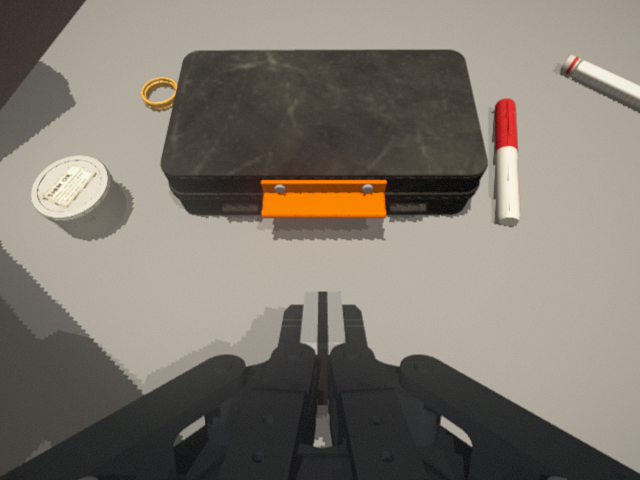

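View pics/side18.png

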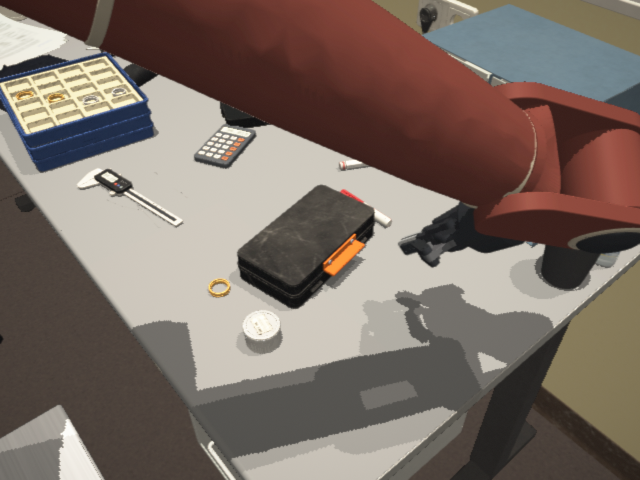

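View pics/top18.png

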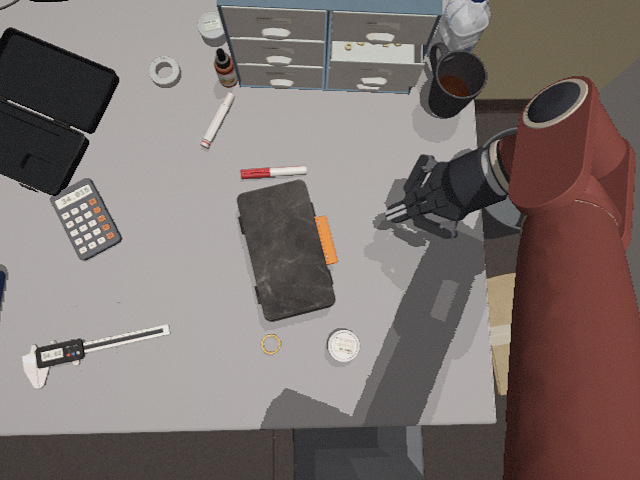

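The case is shut, with the tab edge at rows 214–217 against 214 predicted. The pot (344,345), the ring (270,344) and the marker (274,172) are where they were. The gripper is about 85 mm clear of the tab.

>>> {"fn": "jog_arm", "kwargs": {
  "deltas": [
    [[0, 0, 0], [0, 0, 0], 0],
    [[0, 0, 0], [0, 0, 0], 0],
    [[0, 0, 0], [0, 0, 0], 0],
    [[0, 0, 0], [0, 0, 0], 0]
  ]
}}

```text
t: 16.88
tool_pos: [0.5948, 0.0081, 0.1108]
tool_rot: [-2.342, -0.273, 0.122]
contact_force: [0.8, 0.1, 0.8]
opening: -0.0003
```

```bash
python3 -c "
from h import *
stat(); print(job.finish_job())"
```

```text
t 16.88 tcp case mm [-164.5   -0.2  110.8] d [ 0.71  0.   -0.71] th 44.9 y [-0.71  0.   -0.71] F case [-0.1  -0.77  0.78] q [-0.39  0.34  1.64  0.61  1.67 -0.72] op -0.0003
the job is handed in; nothing more can be done
None
```

The case is shut and the job was handed in at about 17 s. I pushed the standing lid over from behind with the closed fingers. It fell by itself from about 1.17 rad and came to rest on the upper side of the fingers, under the tab, at about 0.68 rad. I then lowered it along its arc at about 0.15 rad/s until shut and withdrew.

**Last checks:**
- **Lid shut:** the tab stopped following the finger and the contact force dropped to sensor noise. After withdrawing, the tab edge showed at image rows 214–217, against 214 predicted for fully shut.
- **Surroundings:** the oil pot, the brass ring and the marker are where they were. The ring gauge lay untouched in the tray when last seen, before the lid closed over it.
- **Clearance:** the gripper is about 85 mm clear of the tab and touching nothing.

**What did not go cleanly:**
- **During the push:** a vertical force of about 10 N built up as part of the finger rested on the lid's top edge. I lifted it about 3 mm, which cleared the force, before continuing.
- **At the catch:** the tab first rested on only the last 2–4 mm of the fingertips, so I slid the finger 4 mm further under before lowering.
- **Case position:** the camera estimates disagreed by 2–4 mm. At the start they fitted a lid angle of about 1.57 rad better than the stated 1.6.

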